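# Drive the worn bushing out of an oven-rack castor wheel

### The arm

A 7-joint arm with a two-finger parallel gripper is mounted at the origin on the work surface. World frame = base frame: x ahead of the robot, y to its left, z up, the work surface at z = 0. Lengths are in mm, angles in rad, forces in N, time in s.
With the tool pointing down it reaches from about 400 to 925 mm from the base axis. Payload 4.1 kg.
Tool frame: the origin (TCP) lies at the very end of the fingers, on their centre line; the grasp point (between the pads) lies 19 mm behind it; z points along the fingers, y is the direction in which the jaws open and shut (so a half turn about z gives the same grasp; the last joint's range is limited). The gripper opens to 85 mm and grips with 20 to 120 N. Pads are 22 mm wide; open, the fingers measure 114 mm over their backs; the gripper's body (76 mm by 85 mm) begins 54 mm behind the grasp point. The pads swing forward as they close: fully open they stand 13 mm farther back than shut.
Start: joints at [1.08, 0.398, 0.045, 1.537, -0.019, 1.207, -0.051], TCP at [248.243, -600.765, 231.347] pointing down, gripper open.
Joint ranges: [-2.82, 2.82], [-0.49, 2.23], [-1.37, 1.46], [0, 2.46], [-1.36, 4.5], [0.23, 2], [-2.94, 2.94]. Speed limits (rad/s): [2.57, 2.57, 3.14, 3.14, 3.14, 3.14, 3.14].

### API

Orientations are given as a 3x3 rotation matrix whose columns are the frame's x, y, z axes.
In Python, from rig import * gives the robot as it stands.
- The arm moves only by the tool send_rows, never from a script. Its arguments are lists of equal length, an entry for each row: "slide": the shift along the tool's x, y, z in m, a list of three; "rotation": the turn, a rotation vector about the tool's x, y, z in rad, a list of three. A call has 1 to 20 rows; each row shifts and turns the pose as measured when the row begins, along the tool's axes as they then stand; what a row does not reach is not made up. A row lasts 1/8 s, in which the tool goes at most 62.5 mm and 10.7 degrees, less where a joint would pass 70% of its speed; a pose out of reach is approached as far as the arm can. A call is refused whole if a number of a shift passes 0.0625 or a number of a turn 0.188, either way. A call with a gripper value outside its range is refused whole. "grip" is the opening, from -1 (shut) to 1 (fully open), set as the call begins (left out, the last holds). The fingers move at their own pace and stop on an object; "squeeze" is the grip in N (left out, the last holds). Time passes only in rows, so rows that do not move let the fingers close. It gives the time, the measured TCP pose, the force and the opening at its end, in the units of the state.
- observe(): the state, without advancing time (a new reading comes with each control period).
- snapshot(name): name is "side" or "top" or "wrist"; returns a dict with "frame" (400x640x3 uint8, red, green, blue), "camera_matrix" (3x3 intrinsics, pixels), "distortion" ([k1, k2, p1, p2, k3] as OpenCV has them; the pictures are not rectified), "rvec" (rotation vector, rad) and "tvec" (3), from world to camera coordinates, as OpenCV has them; the wrist camera has in their place "T_tool_cam" (4x4, takes a point from camera to tool coordinates, whose origin is the TCP and whose axes are the flange's). Camera axes: x right, y down, z forward; pixel columns grow to the right and rows downward; lengths in mm; the calibration is good to about 2 mm. A picture is of the moment at which its call begins: read the wrist's pose just before it. There is no depth.
- hand_in(): hands the job in, once; it reports no verdict.
The state is a dict: "time_s": time; "joint_pos": joint angles; "qvel": joint speeds; "joint_efforts": joint torques, N m; "tcp_pos": TCP position; "ee_rot": TCP orientation; "ft_force": force on the tool from outside, world axes, zero at the start; "ft_torque": the same for the moment, N m; "grip_width": finger opening in mm.
Only numpy, scipy, OpenCV 4.12 (cv2) and the standard library are available. Lean on these libraries where they do the work, as an engineer would, in place of code of your own. Each camera call takes 0.05 s, during which the arm holds its last target. There are 200 camera calls.

### The job

Take the brass drift with the red grip from its stand, put its tip into the bore of the castor wheel on the blue cradle, and gently drive the worn copper bushing down, clean out of the wheel's underside. The wheel lies loosely in the cradle, so find the bore by feel and never push hard (no more than about 20 N, and with the drift only). Then put the drift back upright in the stand it came from, let go, and leave everything else as it is.

Things in the scene. Friction and masses are not known exactly. Their poses are not given: they have to be found in the camera images.
- cradle: Fixed blue press-out cradle: base plate 150 x 150 x 3 mm, two rails along its x axis (tops 36 mm above the table) and four steel posts 53 mm high, round a castor wheel that lies flat on the rails' rubber strips. Origin: centre of its underside, on the table; z up.
- cradle_seat (a point): Middle of the cradle, at the height of the wheel's flat top face (68 mm). Wheel: 100 mm diameter, 32 mm thick, white core, black tyre, straight 20 mm through bore, sharp-edged. The wheel is NOT measured: its bore lies up to 5 mm off this point along each of the cradle's x and y, differently each time. It shifts only if pushed sideways with about 2.5 N or more, and gives 1 mm downwards per 8 N.
- bushing (a joint): How far (m) the worn copper bushing (24 mm long, fills the bore) has been driven down; starts between 0 and 0.006. At 0 its top is 4 mm below the wheel's top face. Friction about 9 N, plus 0.8 N per 10 mm/s of speed. Clear of the wheel's underside at 0.028; rests on the cradle's rubber pad at 0.034, the end of its travel. It stays where it is left.
- drift: Loose brass drift, about 0.25 kg, upright in stand_a, hanging by its collar, tip 5 mm above the table. Origin: centre of its tip (lower end); z up to the head. Rod 17 mm diameter, tip tapered to 15 mm over the last 2 mm; collar 34 mm diameter from 55 to 63 mm above the tip; red square grip 22 x 22 mm (faces along x and y) from 63 to 117 mm; head 24 mm diameter to 123 mm.
- drift_tip (a point): Centre of the drift's tip (same point as its origin). Held by the red grip with the fingertips just above the collar, the collar backs up the push.
- stand_a: Fixed grey block 64 x 64 mm, 60 mm high, with a 22 mm vertical through hole in the middle: the drift's stand. Origin: centre of its underside, on the table.
- punch: Bystander: thin steel punch (10 mm rod) with a blue grip, otherwise like the drift, in a second identical grey stand; the two stands change places. Not to be used.
- new_bushing: Bystander: new copper bushing, 20 mm diameter, 24 mm high. Origin: centre of its underside.
- new_bushing2: Bystander: second new copper bushing, same size.
- spare_wheel: Bystander: spare castor wheel lying flat, 100 mm diameter, 32 mm high. Origin: centre of its underside.
- grease_jar: Bystander: jar with yellow cap, 64 mm diameter, 75 mm high. Origin: centre of its underside.
- mallet: Bystander: rubber mallet 260 mm long, lying. Origin under its middle.
- screwdriver: Bystander: orange screwdriver 200 mm long, lying. Origin under its middle.
Mind the look-alikes: they are no part of the job. Leave any pink or purple look-alike of the drift alone.

How it is judged (in metres and radians):
On the way, in this order (a step that is already met when the one before it is completed fails the run):
1. the drift has been lifted out of its stand (height (world z) of drift_tip above 0.062 m), for 0.1 s.
2. the bushing is driven clear of the wheel's underside, with the drift's tip right down in the bore (value of joint bushing above 0.0285 m and z of drift_tip in the frame of cradle below 0.045 m and horizontal distance between drift_tip and cradle below 0.016 m), for 0.1 s.
At the end, for the whole second after the job is handed in: The bushing has been driven at least 28.5 mm (clear of the wheel's underside), and the drift hangs upright in its own stand (stand_a) again: within 8 mm of the stand's centre, tip less than 10 mm above the table, tilted less than 0.12 rad, at rest and released (value of joint bushing above 0.0285 m and horizontal distance between drift and stand_a below 0.008 m and height (world z) of drift below 0.01 m and angle between drift's own z axis and vertical below 0.12 rad and linear speed of drift below 0.02 m/s and contact force between drift and the fingers below 0.1 N); the robot touches nothing.
It fails at once if the drift presses on the wheel, the bushing or the cradle with more than 25 N (contact force between drift and cradle above 25 N).
It fails at once if the gripper pushes on the wheel, the bushing or the cradle with more than 4 N (contact force between the fingers and cradle above 4 N).
It fails at once if the arm pushes on the wheel, the bushing or the cradle with more than 4 N (contact force between the arm and cradle above 4 N).
It fails at once if another thing does the pushing: the punch, mallet or screwdriver touches the cradle or wheel with more than 2 N (contact force between any of punch, mallet, screwdriver and cradle above 2 N).
It fails at once if a bystander is moved more than 30 mm (distance of any of punch, new_bushing, new_bushing2, spare_wheel, grease_jar, mallet, screwdriver from where it was at the start of the episode above 0.03 m).
It also fails if it takes over 72 s, if anything falls off the work surface, if the arm or the gripper's body presses on something with over 40 N, if the wrist force passes 120 N, or if a joint passes its speed limit or range.

## Working session

There is one attempt and no reset: what is moved stays moved. The work goes in short steps, Python scripts to look and compute and a tool call to move; the robot and the scene stay as the last step left them, time stands still between calls to the robot, and variables do not carry over. Pictures are saved under pics/ and viewed, about 8 in all and at most 12, crops included, and the job is handed in when it is done.

Besides the shell and the picture viewer there is one more tool, called after ">>>" as a command line: name --argument value ..., lists and objects as JSON in quotes. send_rows: Moves the arm, as the interface text tells. Its arguments: {"type":"object","properties":{"slide":{"type":"array"},"rotation":{"type":"array"},"grip":{"type":"number"},"squeeze":{"type":"number"}},"required":["slide","rotation"]}

```bash
ls; mkdir -p pics
python3 - <<'E'
from rig import *
import cv2,numpy as np,pickle
s=observe();print({k:np.round(v,3).tolist() for k,v in s.items()})
for n in("top","side"):
    d=snapshot(n);pickle.dump(d,open(n+'.pkl','wb'));cv2.imwrite(f'pics/{n}0.png',d['frame'][...,::-1])
    print(n,d['camera_matrix'],d['distortion'],d['rvec'],d['tvec'])
E
```

```text
pics
{'time_s': 0.0, 'joint_pos': [1.08, 0.399, 0.045, 1.538, -0.019, 1.207, -0.051], 'qvel': [0.001, -0.0, 0.001, 0.001, 0.001, -0.001, -0.001], 'joint_efforts': [-0.0, -47.512, 1.365, -25.422, 0.012, 0.009, 0.0], 'tcp_pos': [248.001, -600.128, 230.269], 'ee_rot': [[0.924, 0.382, -0.001], [0.382, -0.924, 0.002], [-0.0, -0.002, -1.0]], 'ft_force': [1.325, 0.854, 0.61], 'ft_torque': [0.005, 0.003, -0.005], 'grip_width': 85.258}
top [[459.59006997   0.         324.07720038]
 [  0.         459.59006997 198.54126884]
 [  0.           0.           1.        ]] [0.02838725 0.         0.         0.         0.        ] [ 2.16032816 -2.13913666  0.14831149] [  16.64200763  536.05053305 1159.23911878]
side [[364.44587513   0.         317.13122257]
 [  0.         364.44587513 200.05766124]
 [  0.           0.           1.        ]] [0.02704429 0.         0.         0.         0.        ] [ 0.77645194 -2.35351481  1.40345029] [457.05230204 214.43080448 661.03646415]
```

View pics/top0.png

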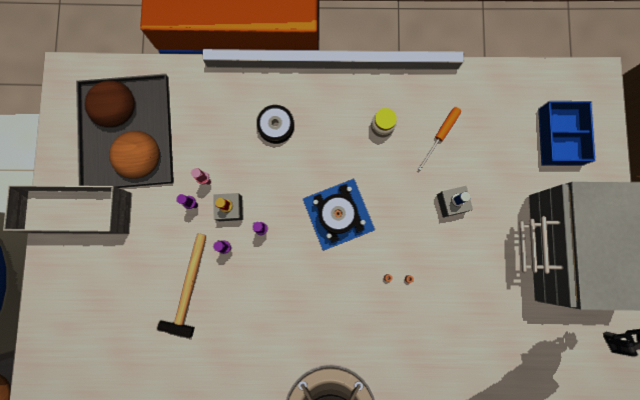

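View pics/side0.png

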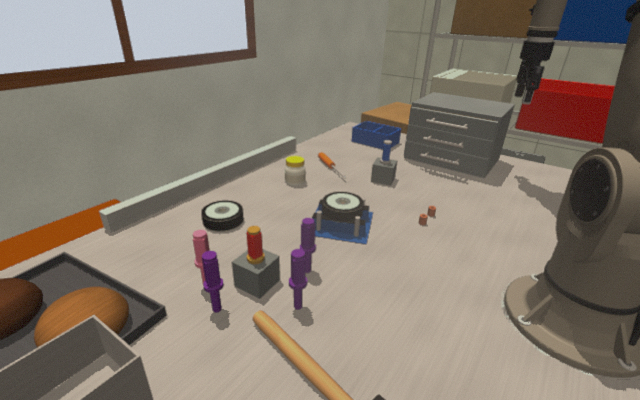

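The side and top views show five drift-like things. The red-grip one with the brass head stands in a grey block (top ≈ (226,206), side ≈ (255,245)). One is pink (201,176) and three are purple: (187,202), (223,247), (260,228). The red one in the grey stand fits the description. The blue-grip punch is at (458,200). I'll confirm with an enlarged crop.

```bash
cat > h.py <<'E'
import cv2,numpy as np,pickle
def ray(d,px,z):
    K=d['camera_matrix'];u=cv2.undistortPoints(np.float64(px).reshape(-1,1,2),K,np.array(d['distortion']))[:,0]
    R=cv2.Rodrigues(np.float64(d['rvec']))[0];C=-R.T@np.float64(d['tvec']).ravel()
    D=np.c_[u,np.ones(len(u))]@R
    return C+D*((z-C[2])/D[:,2])[:,None]
def proj(d,P): return cv2.projectPoints(np.float64(P).reshape(-1,1,3),np.float64(d['rvec']),np.float64(d['tvec']),d['camera_matrix'],np.array(d['distortion']))[0][:,0]
E
python3 - <<'E'
from h import *
d=pickle.load(open('top.pkl','rb'));f=d['frame'][...,::-1]
a=cv2.resize(f[155:265,165:285],None,fx=4,fy=4,interpolation=cv2.INTER_CUBIC)[:400]
a=cv2.resize(f[160:260,175:275],(400,400),interpolation=cv2.INTER_CUBIC)
b=cv2.resize(f[170:260,295:385],(400,400),interpolation=cv2.INTER_CUBIC)
cv2.imwrite('pics/crop.png',np.hstack([a,b]))
print(np.round(ray(d,[[458,200]],123)),np.round(ray(d,[[225,205]],123)),np.round(ray(d,[[339,213]],68)))
print('lookalikes',np.round(ray(d,[[201,174],[185,201],[220,246],[259,227]],120)))
E
```

```text
[[ 524. -301.  123.]] [[506. 260. 123.]] [[495. -16.  68.]]
lookalikes [[582. 322. 120.]
 [515. 357. 120.]
 [408. 269. 120.]
 [454. 177. 120.]]
```

View pics/crop.png

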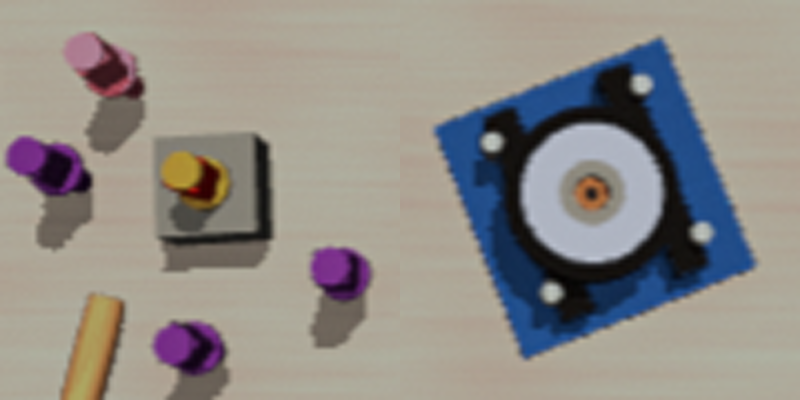

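Confirmed: the red grip with brass head and collar is in the grey stand at crop (200,185), and the four decoys around it stand on the table. The cradle corners and posts are clear, and the wheel core is at crop (593,192).

Run:
```python
from h import *
d=pickle.load(open('top.pkl','rb'))
A=lambda p:np.float64(p)/4+[175,160]-.375
B=lambda p:(np.float64(p)-[400,0])/4.444+[295,170]-.39
S=ray(d,A([[154,138],[257,134],[262,232],[160,238]]),60)
print(S.round(1),S.mean(0).round(1),[np.linalg.norm(S[i]-S[i-1]).round(1) for i in range(4)])
def ang(S):
    e=[S[(i+1)%4]-S[i] for i in range(4)];return [np.degrees(np.arctan2(v[1],v[0])).round(1)for v in e]
print(ang(S)); print('head',ray(d,A([[183,170]]),128).round(1))
for z,p in((3,[[435,128],[661,38],[755,265],[525,358]]),(53,[[491,142],[641,84],[702,232],[551,292]])):
    C=ray(d,B(p),z);print(z,C.round(1).tolist(),C.mean(0).round(1),[np.linalg.norm(C[i]-C[i-1]).round(1) for i in range(4)],ang(C))
print('wheel',ray(d,B([[593,192]]),68).round(1))
L=A([[85,50],[26,155],[178,345],[333,268]]);print('heads',ray(d,L,120).round())
```

```text
[[541.2 305.1  60. ]
 [544.5 239.6  60. ]
 [481.7 234.2  60. ]
 [477.3 298.5  60. ]] [511.2 269.4  60. ] [np.float64(64.3), np.float64(65.5), np.float64(63.0), np.float64(64.4)]
[np.float64(-87.2), np.float64(-175.1), np.float64(93.9), np.float64(5.9)]
head [[512.1 270.3 128. ]]
3 [[540.4, 79.8, 3.0], [596.8, -56.3, 3.0], [459.7, -112.5, 3.0], [403.2, 24.1, 3.0]] [500.  -16.2   3. ] [np.float64(148.0), np.float64(147.3), np.float64(148.2), np.float64(147.9)] [np.float64(-67.5), np.float64(-157.7), np.float64(112.5), np.float64(22.1)]
53 [[525.6, 44.9, 53.0], [560.4, -41.6, 53.0], [474.7, -76.8, 53.0], [439.5, 9.5, 53.0]] [500. -16.  53.] [np.float64(93.1), np.float64(93.2), np.float64(92.6), np.float64(93.2)] [np.float64(-68.1), np.float64(-157.7), np.float64(112.2), np.float64(22.3)]
wheel [[495.5 -13.7  68. ]]
heads [[586. 335. 120.]
 [521. 367. 120.]
 [408. 271. 120.]
 [455. 180. 120.]]
```

Create go.py:
```python
import sys,numpy as np
from rig import *
from scipy.spatial.transform import Rotation as Ro
# usage: go.py x y z yaw_deg -> total slide (m) and turn (rad) in tool axes
s=observe();R=np.array(s['ee_rot']);p=np.array(s['tcp_pos'])
print('t',round(s['time_s'],2),'tcp',p.round(1),'yaw',np.degrees(np.arctan2(R[1,0],R[0,0])).round(1),'z',R[:,2].round(3),'F',np.round(s['ft_force'],1),'w',round(s['grip_width'],1))
if len(sys.argv)>4:
    x,y,z,w=map(float,sys.argv[1:5]);w=np.radians(w)
    T=np.array([[np.cos(w),np.sin(w),0],[np.sin(w),-np.cos(w),0],[0,0,-1]])
    print('slide',(R.T@(np.array([x,y,z])-p)/1000).round(4),'rot',Ro.from_matrix(R.T@T).as_rotvec().round(4))
```

```text
(no output)
```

>>> send_rows --slide '[[0.035,-0.03,0],[0.035,-0.03,0],[0.035,-0.03,0],[0.035,-0.03,0],[0.035,-0.03,0],[0.035,-0.03,0],[0.035,-0.03,0],[0.035,-0.03,0],[0.035,-0.03,0],[0.035,-0.03,0],[0.035,-0.03,0],[0.035,-0.03,0]]' --rotation '[[0,0,0],[0,0,0],[0,0,0],[0,0,0],[0,0,0],[0,0,0],[0,0,0],[0,0,0],[0,0,0],[0,0,0],[0,0,0],[0,0,0]]'

```text
time_s: 1.6
tcp_pos: [502.2, -94.6, 225.6]
ee_rot: [[0.928, 0.373, -0.008], [0.373, -0.928, 0.004], [-0.006, -0.007, -1.0]]
ft_force: [0.8, -0.4, 0.6]
grip_width: 85.6
```

```bash
python3 go.py 440 270 240 3.8
```

```text
t 1.6 tcp [502.2 -94.6 225.6] yaw 21.9 z [-0.008  0.004 -1.   ] F [ 0.8 -0.4  0.6] w 85.6
slide [ 0.0783 -0.3615 -0.0124] rot [-0.0057  0.0066  0.3162]
```

>>> send_rows --slide '[[0.008,-0.036,-0.001],[0.008,-0.036,-0.001],[0.008,-0.036,-0.001],[0.008,-0.036,-0.001],[0.008,-0.036,-0.001],[0.008,-0.036,-0.001],[0.008,-0.036,-0.001],[0.008,-0.036,-0.001],[0.008,-0.036,-0.001],[0.008,-0.036,-0.001],[0,0,0],[0,0,0],[0,0,0],[0,0,0]]' --rotation '[[0,0,0],[0,0,0],[0,0,0],[0,0,0],[0,0,0],[0,0,0],[0,0,0],[0,0,0],[0,0,0],[0,0,0],[0,0,0.105],[0,0,0.105],[-0.005,0.006,0.105],[0,0,0]]'

```text
time_s: 3.35
tcp_pos: [434.6, 284.5, 233.3]
ee_rot: [[0.998, 0.068, -0.009], [0.068, -0.998, -0.001], [-0.009, 0.0, -1.0]]
ft_force: [0.1, 0.6, 0.7]
grip_width: 85.2
```

```bash
python3 go.py 511.6 270 240 3.8
python3 - <<'E'
from rig import *
import cv2,pickle
s=observe();d=snapshot("wrist");pickle.dump((s,d),open('w1.pkl','wb'));cv2.imwrite('pics/w1.png',d['frame'][...,::-1]);print(d['T_tool_cam'],d['camera_matrix'],d['distortion'])
E
```

```text
t 3.35 tcp [434.6 284.5 233.3] yaw 3.9 z [-0.009 -0.001 -1.   ] F [0.1 0.6 0.7] w 85.2
slide [ 0.0758  0.0197 -0.0074] rot [0.0003 0.0093 0.0015]
[[-7.21844320e-04 -9.54976938e-01 -2.96679166e-01  7.55173974e+01]
 [ 9.99999554e-01 -5.08720406e-04 -7.95565615e-04  8.64270929e-01]
 [ 6.08820069e-04 -2.96679608e-01  9.54976879e-01 -1.43958271e+02]
 [ 0.00000000e+00  0.00000000e+00  0.00000000e+00  1.00000000e+00]] [[331.40167267   0.         320.97782522]
 [  0.         331.40167267 205.0206258 ]
 [  0.           0.           1.        ]] [-0.06628094  0.          0.          0.          0.        ]
```

View pics/w1.png

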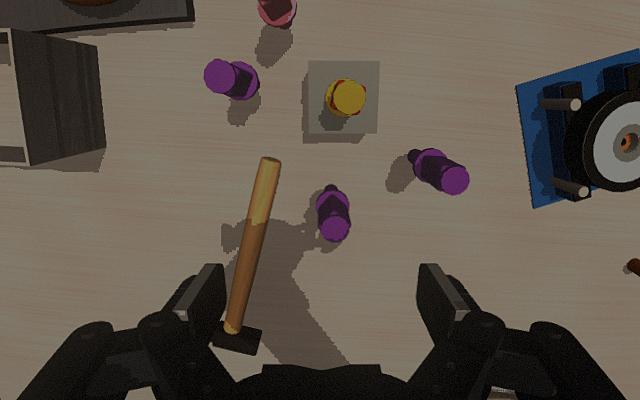

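The wrist view shows the red/brass drift head at (346,97) and the stand's top face spanning (308,61) to (379,133), square to the tool. The decoys are clear of the jaws.

```bash
cat >> h.py <<'E'
def wray(s,d,px,z):
    T=np.array(d['T_tool_cam']);R=np.array(s['ee_rot'])@T[:3,:3];C=np.array(s['ee_rot'])@T[:3,3]+s['tcp_pos']
    return ray(dict(d,rvec=cv2.Rodrigues(R.T)[0],tvec=-R.T@C),px,z)
E
python3 - <<'E'
from h import *
s,d=pickle.load(open('w1.pkl','rb'))
S=wray(s,d,[[308,61],[379,61],[378,133],[307,133]],60);print(S.round(1),S.mean(0).round(1))
print('head',wray(s,d,[[346.5,97]],128).round(1))
E
python3 go.py 512 270 150 3.8
```

```text
[[543.6 302.8  60. ]
 [548.1 239.6  60. ]
 [484.7 233.4  60. ]
 [480.  300.1  60. ]] [514.1 268.9  60. ]
head [[514.2 270.8 128. ]]
t 3.4 tcp [434.6 284.4 233.3] yaw 3.9 z [-0.009 -0.001 -1.   ] F [-0.2 -0.2 -0. ] w 85.6
slide [0.077  0.0196 0.0826] rot [0.0003 0.0094 0.0018]
```

>>> send_rows --slide '[[0.026,0.0065,0],[0.026,0.0065,0],[0.026,0.0065,0],[0,0,0.027],[0,0,0.027],[0,0,0.027],[0,0,0],[0,0,0]]' --rotation '[[0,0.009,0],[0,0,0],[0,0,0],[0,0,0],[0,0,0],[0,0,0],[0,0,0],[0,0,0]]'

```text
time_s: 4.4
tcp_pos: [528.8, 263.7, 149.6]
ee_rot: [[0.998, 0.066, 0.007], [0.066, -0.998, -0.001], [0.007, 0.001, -1.0]]
ft_force: [-0.5, 1.0, 0.6]
grip_width: 85.4
```

```bash
python3 go.py 513 270 72 3.8
```

```text
t 4.4 tcp [528.8 263.7 149.6] yaw 3.8 z [ 0.007 -0.001 -1.   ] F [-0.5  1.   0.6] w 85.4
slide [-0.0159 -0.0074  0.0774] rot [ 0.001  -0.007  -0.0006]
```

>>> send_rows --slide '[[-0.008,-0.004,0],[-0.007,-0.003,0],[0,0,0],[0,0,0],[0,0,0.01],[0,0,0.01],[0,0,0]]' --rotation '[[0,-0.007,0],[0,0,0],[0,0,0],[0,0,0],[0,0,0],[0,0,0],[0,0,0]]'

```text
time_s: 5.28
tcp_pos: [513.8, 271.0, 130.9]
ee_rot: [[0.998, 0.066, 0.004], [0.066, -0.998, 0.001], [0.004, -0.0, -1.0]]
ft_force: [-0.0, 0.2, 0.1]
grip_width: 85.3
```

```bash
python3 go.py 513 270 72 3.8;  python3 - <<'E'
from rig import *
import cv2,pickle
s=observe();d=snapshot("wrist");pickle.dump((s,d),open('w2.pkl','wb'));cv2.imwrite('pics/w2.png',d['frame'][...,::-1])
E
```

```text
t 5.28 tcp [513.8 271.  130.9] yaw 3.8 z [ 0.004  0.001 -1.   ] F [-0.   0.2  0.1] w 85.3
slide [-0.0011  0.0009  0.0589] rot [-0.0003 -0.0041  0.0001]
```

View pics/w2.png

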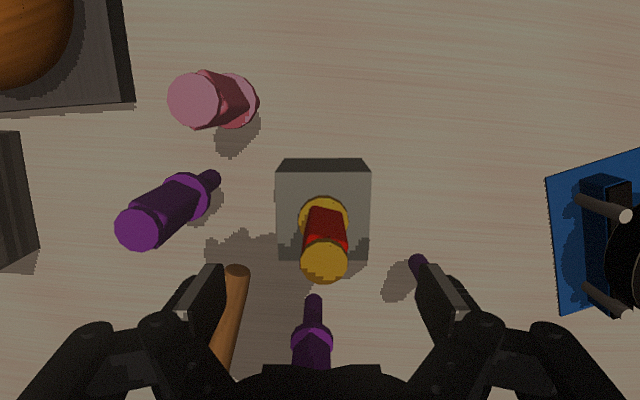

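The head (324,262) sits midway between the jaws, the grip is square to them, and the decoys are outside the jaw path. Descending.

>>> send_rows --slide '[[-0.001,0.001,0.012],[0,0,0.012],[0,0,0.012],[0,0,0.01],[0,0,0.006],[0,0,0.004],[0,0,0.002],[0,0,0]]' --rotation '[[0,-0.004,0],[0,0,0],[0,0,0],[0,0,0],[0,0,0],[0,0,0],[0,0,0],[0,0,0]]'

```text
time_s: 6.32
tcp_pos: [513.3, 270.1, 69.0]
ee_rot: [[0.998, 0.066, 0.0], [0.066, -0.998, 0.001], [0.0, -0.001, -1.0]]
ft_force: [-0.2, 1.2, -0.0]
grip_width: 85.4
```

```bash
python3 go.py 513 270 71 3.8
```

```text
t 6.33 tcp [513.3 270.1  69. ] yaw 3.8 z [ 0.     0.001 -1.   ] F [-0.2  1.2 -0. ] w 85.4
slide [-0.0003  0.0001 -0.002 ] rot [-0.0008 -0.0002 -0.    ]
```

>>> send_rows --slide '[[0,0,-0.0015],[0,0,0],[0,0,0],[0,0,0],[0,0,0],[0,0,0],[0,0,0],[0,0,0]]' --rotation '[[0,0,0],[0,0,0],[0,0,0],[0,0,0],[0,0,0],[0,0,0],[0,0,0],[0,0,0]]' --grip -1 --squeeze 60

```text
time_s: 7.32
tcp_pos: [514.1, 270.5, 71.8]
ee_rot: [[0.998, 0.066, 0.002], [0.066, -0.998, 0.002], [0.002, -0.001, -1.0]]
ft_force: [-0.1, -0.9, 1.0]
grip_width: 24.0
```

```bash
python3 go.py 513 270 71 3.8
```

```text
t 7.33 tcp [514.1 270.5  71.8] yaw 3.8 z [ 0.002  0.002 -1.   ] F [-0.1 -0.9  1. ] w 24.0
slide [-0.0011  0.0004  0.0008] rot [-0.0014 -0.0023 -0.0002]
```

>>> send_rows --slide '[[0,0,0],[0,0,0],[0,0,0],[0,0,-0.01],[0,0,-0.015],[0,0,-0.015],[0,0,-0.02],[0,0,-0.02],[0,0,0],[0,0,0]]' --rotation '[[0,0,0],[0,0,0],[0,0,0],[0,0,0],[0,0,0],[0,0,0],[0,0,0],[0,0,0],[0,0,0],[0,0,0]]'

```text
time_s: 8.57
tcp_pos: [512.8, 269.8, 156.7]
ee_rot: [[0.998, 0.066, 0.001], [0.066, -0.998, 0.001], [0.001, -0.001, -1.0]]
ft_force: [-0.7, -0.5, -4.2]
grip_width: 24.2
```

```bash
python3 go.py 513 270 150 22.2
```

```text
t 8.57 tcp [512.8 269.8 156.7] yaw 3.8 z [ 0.001  0.001 -1.   ] F [-0.7 -0.5 -4.2] w 24.2
slide [ 0.0002 -0.0002  0.0067] rot [-0.0005 -0.0015 -0.321 ]
```

>>> send_rows --slide '[[0,0,-0.02],[0,0,-0.018],[-0.004,0.03,0],[-0.004,0.03,0],[-0.004,0.03,0],[-0.004,0.03,0],[-0.004,0.03,0],[-0.004,0.03,0],[-0.004,0.03,0],[-0.004,0.025,0],[-0.003,0.018,0],[0,0.01,0],[0,0,0],[0,0,0]]' --rotation '[[0,0,0],[0,0,0],[0,0,0],[0,0,0],[0,0,0],[0,0,0],[0,0,0],[0,0,0],[0,0,0],[0,0,0],[0,0,0],[0,0,0],[0,0,0],[0,0,0]]'

```text
time_s: 10.32
tcp_pos: [491.8, -1.7, 193.5]
ee_rot: [[0.997, 0.071, -0.007], [0.071, -0.997, 0.001], [-0.007, -0.001, -1.0]]
ft_force: [-0.1, 0.1, -3.6]
grip_width: 24.2
```

```bash
python3 go.py 495.5 -13.7 170 3.8;  python3 - <<'E'
from rig import *
import cv2,pickle
s=observe();d=snapshot("wrist");pickle.dump((s,d),open('w3.pkl','wb'));cv2.imwrite('pics/w3.png',d['frame'][...,::-1])
E
```

```text
t 10.32 tcp [491.8  -1.7 193.5] yaw 4.1 z [-0.007  0.001 -1.   ] F [-0.1  0.1 -3.6] w 24.2
slide [0.003  0.0123 0.0235] rot [-0.0012  0.0069  0.0051]
```

View pics/w3.png

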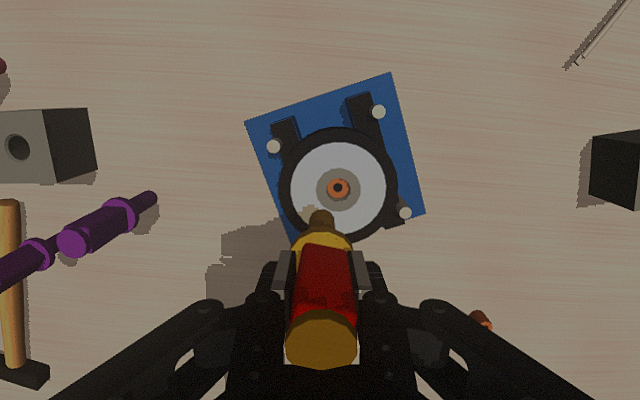

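The drift is held straight, with its tip at about (320,214), and the wheel's hub ring is centred at about (338,187). Locating both.

Run:
```python
from h import *
s,d=pickle.load(open('w3.pkl','rb'));f=d['frame']
# white disc fit
hsv=cv2.cvtColor(f,cv2.COLOR_RGB2HSV);m=((hsv[...,2]>140)&(hsv[...,1]<60)).astype(np.uint8);m[:130]=0;m[245:]=0;m[:,:280]=0;m[:,395:]=0
n,l,st,c=cv2.connectedComponentsWithStats(m);i=1+np.argmax(st[1:,4]);print(st[i],c[i])
cn=max(cv2.findContours((l==i).astype(np.uint8),0,cv2.CHAIN_APPROX_NONE)[0],key=cv2.contourArea)[:,0]
cn=cn[cn[:,1]<205];W=wray(s,d,cn,68)
A=np.c_[2*W[:,:2],np.ones(len(W))];x=np.linalg.lstsq(A,(W[:,:2]**2).sum(1),rcond=None)[0];print('disc',x[:2],np.sqrt(x[2]+x[0]**2+x[1]**2))
g=wray(s,d,[[338,187.5]],68);print('hub',g)
T=np.linalg.inv(np.array(d['T_tool_cam']));
for z in(64.8,66.8): 
    P=(T@[0,0,z,1])[:3];print('tip px',cv2.projectPoints(P.reshape(1,1,3),np.zeros(3),np.zeros(3),d['camera_matrix'],np.array(d['distortion']))[0].ravel())
print('wheel in tool',(np.array(s['ee_rot']).T@(np.r_[x[:2],68]-s['tcp_pos'])).round(1))
t=wray(s,d,[[320,214]],s['tcp_pos'][2]-66.8);print('tip',t-s['tcp_pos'])
# top camera wheel fit
d=pickle.load(open('top.pkl','rb'));f=d['frame'];hsv=cv2.cvtColor(f,cv2.COLOR_RGB2HSV)
m=((hsv[...,2]>150)&(hsv[...,1]<60)).astype(np.uint8);o=np.zeros_like(m);o[180:250,312:365]=1;m*=o
n,l,st,c=cv2.connectedComponentsWithStats(m);i=1+np.argmax(st[1:,4]);print(st[i])
cn=max(cv2.findContours((l==i).astype(np.uint8),0,cv2.CHAIN_APPROX_NONE)[0],key=cv2.contourArea)[:,0]
W=ray(d,cn,68);A=np.c_[2*W[:,:2],np.ones(len(W))];x=np.linalg.lstsq(A,(W[:,:2]**2).sum(1),rcond=None)[0];print('top disc',x[:2],np.sqrt(x[2]+x[0]**2+x[1]**2))
```

```text
[ 291  143   95   90 4392] [340.97381603 182.23383424]
disc [504.19800872 -15.5637384 ] 30.81540334741734
hub [[499.19114269 -15.93777787  68.        ]]
tip px [319.96229964 220.23675886]
tip px [319.9727502 219.2280884]
wheel in tool [ 12.2  14.9 125.4]
tip [[  3.26205993   0.28856767 -66.8       ]]
[323 198  31  31 604]
top disc [495.28753893 -13.36470821] 38.13999503565306
```

>>> send_rows --slide '[[0.003,0.007,0.015],[0.003,0.006,0.015],[0,0,0.012],[0,0,0],[0,0,0]]' --rotation '[[0,0.007,0.005],[0,0,0],[0,0,0],[0,0,0],[0,0,0]]'

```text
time_s: 11.0
tcp_pos: [499.5, -11.0, 150.0]
ee_rot: [[0.997, 0.072, 0.001], [0.072, -0.997, 0.003], [0.001, -0.003, -1.0]]
ft_force: [-0.3, 0.6, -2.3]
grip_width: 24.2
```

```bash
python3 go.py 498 -15 146 3.8;  python3 - <<'E'
from rig import *
from h import *
s=observe();d=snapshot("wrist");e=snapshot("side");g=snapshot("top");pickle.dump((s,d,e,g),open('w4.pkl','wb'))
a=cv2.resize(d['frame'][100:300,220:420],(600,600),interpolation=cv2.INTER_CUBIC)
b=cv2.resize(e['frame'][140:240,300:400],(400,400),interpolation=cv2.INTER_CUBIC)
o=np.zeros((600,800,3),np.uint8);o[:500,:500]=cv2.resize(a,(500,500));o[:300,500:]=cv2.resize(b,(300,300))
o[300:600,500:]=cv2.resize(g['frame'][180:250,305:375],(300,300),interpolation=cv2.INTER_CUBIC)
cv2.imwrite('pics/w4.png',o[...,::-1])
E
```

```text
t 11.0 tcp [499.5 -11.  150. ] yaw 4.1 z [ 0.001  0.003 -1.   ] F [-0.3  0.6 -2.3] w 24.2
slide [-0.0018  0.0039  0.004 ] rot [-0.0027 -0.0008  0.0054]
```

View pics/w4.png

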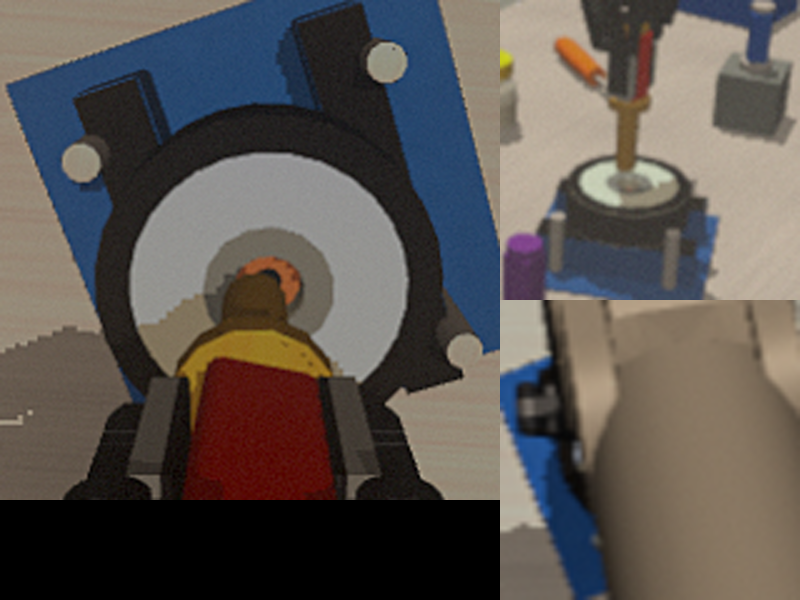

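The wrist crop shows the wheel disc and hub centred at crop (269,288), i.e. pixel (327.6,215.4). The drift tip's middle is at crop x≈255, i.e. pixel 322, and its front edge is at y≈272, i.e. pixel 208.8.

Run:
```python
from h import *
s,d,e,g=pickle.load(open('w4.pkl','rb'));p=np.array(s['tcp_pos'])
R=np.array(s['ee_rot'])
C=lambda q:np.float64(q)/2.5+[220,100]-.3
for n,q in(('disc edges L R T',[[129,285],[408,285],[268,152]]),('hub LRT',[[205,289],[333,289],[269,227]])):
    W=wray(s,d,C(q),68);print(n,W.round(1).tolist(), ((W-p)@R).round(1).tolist())
t=wray(s,d,C([[222,300],[288,300],[255,272]]),p[2]-66.8);print('tip L R front in tool',((t-p)@R).round(1).tolist())
b=wray(s,d,C([[82,163],[387,62],[465,351]]),53);print('posts',b.round(1), 'centre',(b[0]+b[2])/2)
# side: tip & wheel hub
for P in([p[0],p[1],p[2]-66.8],[500,-16,68]):
    q=proj(e,P)[0];print('side px',q,'crop',(q-[300,140])*3+[500,0])
```

```text
disc edges L R T [[495.8, 24.2, 68.0], [501.6, -56.1, 68.0], [537.1, -12.9, 68.0]] [[-1.2, -35.2, 82.1], [-1.2, 45.3, 81.8], [37.3, 4.8, 82.0]]
hub LRT [[496.2, 2.2, 68.0], [498.9, -34.6, 68.0], [516.0, -14.8, 68.0]] [[-2.4, -13.2, 82.0], [-2.4, 23.7, 81.9], [16.0, 5.1, 82.0]]
tip L R front in tool [[-0.3, -7.8, 66.8], [-0.3, 10.1, 66.8], [7.6, 1.2, 66.8]]
posts [[527.6  41.2  53. ]
 [562.9 -45.1  53. ]
 [476.2 -80.2  53. ]] centre [501.87102394 -19.52583862  53.        ]
side px [341.97758955 195.23836846] crop [625.93276864 165.71510538]
side px [342.55345666 199.90284428] crop [627.66036999 179.70853285]
```

>>> send_rows --slide '[[-0.0022,0.0038,0],[0,0,0.006],[0,0,0.003],[0,0,0],[0,0,0],[0,0,0]]' --rotation '[[-0.0027,-0.001,0],[0,0,0],[0,0,0],[0,0,0],[0,0,0],[0,0,0]]'

```text
time_s: 11.9
tcp_pos: [497.9, -15.5, 141.2]
ee_rot: [[0.997, 0.071, 0.001], [0.071, -0.997, -0.001], [0.001, 0.001, -1.0]]
ft_force: [0.0, 0.2, -3.1]
grip_width: 24.1
```

```bash
python3 go.py 497.2 -15 138 4.1;python3 - <<'E'
from rig import *
import numpy as np
d=[]
for i in range(5):
    snapshot("side");d.append(observe()['ft_force'])
print(np.mean(d,0).round(2),np.std(d,0).round(2))
E
```

```text
t 11.9 tcp [497.9 -15.5 141.2] yaw 4.1 z [ 0.001 -0.001 -1.   ] F [ 0.   0.2 -3.1] w 24.1
slide [-0.0007 -0.0006  0.0032] rot [ 0.0007 -0.0014 -0.0002]
[ 0.09 -0.33 -2.99] [0.39 0.4  0.38]
```

>>> send_rows --slide '[[0,0,0.002],[0,0,0.001],[0,0,0.001],[0,0,0.001],[0,0,0]]' --rotation '[[0,0,0],[0,0,0],[0,0,0],[0,0,0],[0,0,0]]'

```text
time_s: 12.78
tcp_pos: [497.8, -15.6, 135.8]
ee_rot: [[0.997, 0.071, 0.001], [0.071, -0.997, -0.001], [0.001, 0.001, -1.0]]
ft_force: [-0.6, 0.2, -3.7]
grip_width: 24.0
```

>>> send_rows --slide '[[0,0,0.001],[0,0,0.001],[0,0,0]]' --rotation '[[0,0,0],[0,0,0],[0,0,0]]'

```text
time_s: 13.15
tcp_pos: [497.9, -15.6, 133.7]
ee_rot: [[0.997, 0.071, 0.001], [0.071, -0.997, -0.001], [0.001, 0.001, -1.0]]
ft_force: [-0.2, 0.3, -3.1]
grip_width: 24.3
```

>>> send_rows --slide '[[0,0,0.001],[0,0,0.001]]' --rotation '[[0,0,0],[0,0,0]]'

```text
time_s: 13.4
tcp_pos: [498.0, -15.6, 131.7]
ee_rot: [[0.997, 0.071, 0.002], [0.071, -0.997, -0.001], [0.002, 0.001, -1.0]]
ft_force: [-0.1, -0.8, -2.9]
grip_width: 24.3
```

>>> send_rows --slide '[[0,0,0.001],[0,0,0.001]]' --rotation '[[0,0,0],[0,0,0]]'

```text
time_s: 13.65
tcp_pos: [498.0, -15.6, 129.5]
ee_rot: [[0.997, 0.071, 0.002], [0.071, -0.997, -0.001], [0.002, 0.001, -1.0]]
ft_force: [-0.3, 0.3, -3.9]
grip_width: 24.2
```

>>> send_rows --slide '[[0,0,0.001],[0,0,0.001]]' --rotation '[[0,0,0],[0,0,0]]'

```text
time_s: 13.9
tcp_pos: [498.0, -15.6, 127.4]
ee_rot: [[0.997, 0.071, 0.002], [0.071, -0.997, -0.001], [0.002, 0.001, -1.0]]
ft_force: [-0.2, -0.0, -3.7]
grip_width: 24.1
```

>>> send_rows --slide '[[0,0,0.001],[0,0,0.001]]' --rotation '[[0,0,0],[0,0,0]]'

```text
time_s: 14.15
tcp_pos: [498.0, -15.6, 125.3]
ee_rot: [[0.997, 0.071, 0.002], [0.071, -0.997, -0.001], [0.002, 0.001, -1.0]]
ft_force: [0.5, 0.8, -0.7]
grip_width: 23.9
```

Contact at tip ≈58.5 mm with almost no side force, so the tip is on the bushing in the bore. Driving gently.

>>> send_rows --slide '[[0,0,0.001],[0,0,0.001]]' --rotation '[[0,0,0],[0,0,0]]'

```text
time_s: 14.4
tcp_pos: [498.5, -15.5, 124.4]
ee_rot: [[0.997, 0.071, 0.002], [0.071, -0.997, -0.001], [0.002, 0.001, -1.0]]
ft_force: [-3.1, 0.4, 5.3]
grip_width: 23.8
```

>>> send_rows --slide '[[0,0,0.001],[0,0,0.001],[0,0,0.001]]' --rotation '[[0,0,0],[0,0,0],[0,0,0]]'

```text
time_s: 14.78
tcp_pos: [498.6, -15.4, 123.4]
ee_rot: [[0.997, 0.071, 0.002], [0.071, -0.997, -0.002], [0.002, 0.002, -1.0]]
ft_force: [-2.6, -0.2, 5.9]
grip_width: 23.9
```

>>> send_rows --slide '[[0,0,0.001],[0,0,0.001],[0,0,0.001]]' --rotation '[[0,0,0],[0,0,0],[0,0,0]]'

```text
time_s: 15.15
tcp_pos: [498.6, -15.3, 122.5]
ee_rot: [[0.998, 0.071, 0.002], [0.071, -0.998, -0.002], [0.002, 0.003, -1.0]]
ft_force: [-2.1, -0.6, 5.5]
grip_width: 24.0
```

>>> send_rows --slide '[[-0.0004,0,0.0015],[-0.0002,0,0.0015],[0,0,0.0015],[0,0,0.0015]]' --rotation '[[0,0,0],[0,0,0],[0,0,0],[0,0,0]]'

```text
time_s: 15.65
tcp_pos: [498.6, -15.2, 119.5]
ee_rot: [[0.998, 0.07, 0.003], [0.07, -0.998, -0.004], [0.003, 0.004, -1.0]]
ft_force: [-2.2, 0.4, 5.5]
grip_width: 24.2
```

>>> send_rows --slide '[[0,0,0.0015],[0,0,0.0015],[0,0,0.0015],[0,0,0.0015]]' --rotation '[[0,0,0],[0,0,0],[0,0,0],[0,0,0]]'

```text
time_s: 16.15
tcp_pos: [498.7, -15.2, 116.3]
ee_rot: [[0.998, 0.07, 0.002], [0.07, -0.998, -0.005], [0.002, 0.005, -1.0]]
ft_force: [-2.8, 0.0, 5.6]
grip_width: 23.9
```

>>> send_rows --slide '[[-0.0004,0,0.0015],[-0.0003,0,0.0015],[-0.0003,0,0.0015],[-0.0002,0,0.0015],[-0.0002,0,0.0015]]' --rotation '[[0.003,-0.001,0],[0.001,-0.001,0],[0.001,0,0],[0.001,0,0],[0.001,0,0]]'

```text
time_s: 16.77
tcp_pos: [498.6, -15.5, 112.7]
ee_rot: [[0.998, 0.07, 0.002], [0.07, -0.998, 0.001], [0.002, -0.0, -1.0]]
ft_force: [-2.3, 0.1, 5.1]
grip_width: 24.0
```

>>> send_rows --slide '[[-0.0002,0,0.0015],[-0.0002,0,0.0015],[-0.0002,0,0.0015],[-0.0002,0,0.0015],[-0.0002,0,0.0015]]' --rotation '[[0.001,0,0],[0.001,0,0],[0.001,0,0],[0.001,0,0],[0.001,0,0]]'

```text
time_s: 17.4
tcp_pos: [498.5, -15.7, 108.9]
ee_rot: [[0.998, 0.069, 0.004], [0.069, -0.998, 0.004], [0.004, -0.004, -1.0]]
ft_force: [-2.1, 0.1, 5.3]
grip_width: 23.9
```

>>> send_rows --slide '[[-0.0002,0,0.0015],[-0.0002,0,0.0015],[-0.0002,0,0.0015],[-0.0002,0,0.0015],[-0.0002,0,0.0015],[-0.0002,0,0.0015]]' --rotation '[[-0.003,-0.002,0],[0,-0.001,0],[0,0,0],[0,0,0],[0,0,0],[0,0,0]]'

```text
time_s: 18.15
tcp_pos: [498.6, -15.4, 104.3]
ee_rot: [[0.998, 0.069, 0.003], [0.069, -0.998, -0.001], [0.003, 0.001, -1.0]]
ft_force: [-2.3, 0.4, 5.5]
grip_width: 24.0
```

>>> send_rows --slide '[[-0.0002,0,0.0015],[-0.0002,0,0.0015],[-0.0002,0,0.0015],[0,0,0.0013]]' --rotation '[[0,0,0],[0,0,0],[0,0,0],[0,0,0]]'

```text
time_s: 18.65
tcp_pos: [498.6, -15.3, 101.4]
ee_rot: [[0.998, 0.069, 0.003], [0.069, -0.998, -0.002], [0.003, 0.002, -1.0]]
ft_force: [-3.0, 0.5, 6.8]
grip_width: 24.0
```

```bash
python3 go.py
python3 - <<'E'
from rig import *
from h import *
s=observe();d=snapshot("wrist");e=snapshot("side");pickle.dump((s,d,e),open('w5.pkl','wb'))
a=cv2.resize(d['frame'][150:300,245:395],(400,400),interpolation=cv2.INTER_CUBIC)
b=cv2.resize(e['frame'][150:250,295:395],(400,400),interpolation=cv2.INTER_CUBIC)
cv2.imwrite('pics/w5.png',np.hstack([a,b])[...,::-1])
p=np.array(s['tcp_pos']);
for z in(66.8,12): 
    q=proj(e,p-[0,0,z])[0];print(z,q,(q-[295,150])*4+[400,0])
E
```

```text
t 18.65 tcp [498.6 -15.3 101.4] yaw 4.0 z [ 0.003 -0.002 -1.   ] F [-3.   0.5  6.8] w 24.0
66.8 [342.11448851 211.9492625 ] [588.45795403 247.79705002]
12 [343.40696499 192.40889918] [593.62785995 169.63559673]
```

View pics/w5.png

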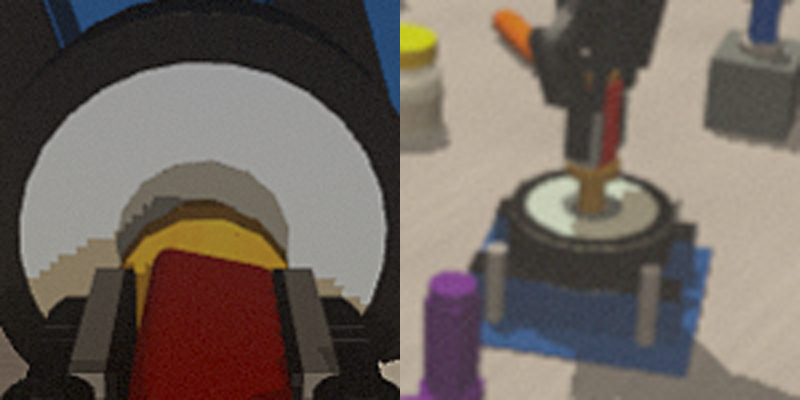

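Picture 8: the drift is deep in the bore, with the collar close above the hub and the wheel undisturbed. I'll go a little further for margin.

>>> send_rows --slide '[[0,0,0.0012],[0,0,0.0012]]' --rotation '[[0,0,0],[0,0,0]]'

```text
time_s: 19.0
tcp_pos: [498.6, -15.3, 100.2]
ee_rot: [[0.998, 0.069, 0.003], [0.069, -0.998, -0.002], [0.003, 0.003, -1.0]]
ft_force: [-2.5, 0.4, 5.4]
grip_width: 24.2
```

>>> send_rows --slide '[[0,0,0.0012],[0,0,0.0012]]' --rotation '[[0,0,0],[0,0,0]]'

```text
time_s: 19.25
tcp_pos: [498.6, -15.2, 99.1]
ee_rot: [[0.998, 0.069, 0.003], [0.069, -0.998, -0.003], [0.003, 0.003, -1.0]]
ft_force: [-1.8, -0.0, 5.8]
grip_width: 23.7
```

>>> send_rows --slide '[[0,0,0.0012],[0,0,0.0012]]' --rotation '[[0,0,0],[0,0,0]]'

```text
time_s: 19.5
tcp_pos: [498.6, -15.2, 98.0]
ee_rot: [[0.998, 0.069, 0.003], [0.069, -0.998, -0.004], [0.002, 0.004, -1.0]]
ft_force: [-1.8, 0.4, 5.4]
grip_width: 23.9
```

>>> send_rows --slide '[[0,0,0.0011],[0,0,0.0011]]' --rotation '[[0,0,0],[0,0,0]]'

```text
time_s: 19.75
tcp_pos: [498.6, -15.2, 97.0]
ee_rot: [[0.998, 0.069, 0.002], [0.069, -0.998, -0.004], [0.002, 0.004, -1.0]]
ft_force: [-2.8, 0.6, 5.5]
grip_width: 23.7
```

>>> send_rows --slide '[[0,0,0.0011],[0,0,0.0011]]' --rotation '[[0,0,0],[0,0,0]]'

```text
time_s: 20.0
tcp_pos: [498.7, -15.1, 96.1]
ee_rot: [[0.998, 0.069, 0.002], [0.069, -0.998, -0.005], [0.002, 0.005, -1.0]]
ft_force: [-2.6, -0.3, 5.4]
grip_width: 23.9
```

```bash
python3 go.py 498 -15.2 180 3.8
```

```text
t 20.0 tcp [498.7 -15.1  96.1] yaw 3.9 z [ 0.002 -0.005 -1.   ] F [-2.6 -0.3  5.4] w 23.9
slide [-0.0005  0.0004 -0.0839] rot [ 0.0048 -0.0017  0.0023]
```

>>> send_rows --slide '[[0,0,0.0011],[0,0,0.0011]]' --rotation '[[0.002,0,0],[0.001,0,0]]'

```text
time_s: 20.25
tcp_pos: [498.8, -15.3, 95.3]
ee_rot: [[0.998, 0.068, 0.002], [0.068, -0.998, -0.003], [0.002, 0.003, -1.0]]
ft_force: [-3.3, -0.4, 7.4]
grip_width: 23.8
```

>>> send_rows --slide '[[0,0,0.0011],[0,0,0.0011]]' --rotation '[[0.001,0,0],[0.001,0,0]]'

```text
time_s: 20.5
tcp_pos: [499.4, -15.1, 95.1]
ee_rot: [[0.998, 0.068, 0.002], [0.068, -0.998, -0.001], [0.002, 0.001, -1.0]]
ft_force: [-3.0, 0.3, 8.8]
grip_width: 24.2
```

The end stop is felt at TCP 95.1 (bushing on the pad). Withdrawing straight up.

>>> send_rows --slide '[[-0.0005,0,-0.004],[0,0,-0.01],[0,0,-0.015],[0,0,-0.02],[0,0,-0.02],[0,0,-0.02],[0,0,-0.01],[0,0,0],[0,0,0]]' --rotation '[[0,0,0],[0,0,0],[0,0,0],[0,0,0],[0,0,0],[0,0,0],[0,0,0],[0,0,0],[0,0,0]]'

```text
time_s: 21.62
tcp_pos: [498.3, -15.1, 199.5]
ee_rot: [[0.998, 0.069, 0.004], [0.069, -0.998, -0.001], [0.004, 0.001, -1.0]]
ft_force: [1.0, 0.2, -2.4]
grip_width: 23.9
```

```bash
python3 go.py 513 270 195 3.8
python3 - <<'E'
from rig import *
from h import *
s=observe();d=snapshot("wrist");pickle.dump((s,d),open('w6.pkl','wb'))
cv2.imwrite('pics/w6.png',cv2.resize(d['frame'][130:300,220:420],(600,510),interpolation=cv2.INTER_CUBIC)[...,::-1])
E
```

```text
t 21.62 tcp [498.3 -15.1 199.5] yaw 3.9 z [ 0.004 -0.001 -1.   ] F [ 1.   0.2 -2.4] w 23.9
slide [ 0.0342 -0.2834  0.0043] rot [ 0.0012 -0.0043  0.0025]
```

View pics/w6.png

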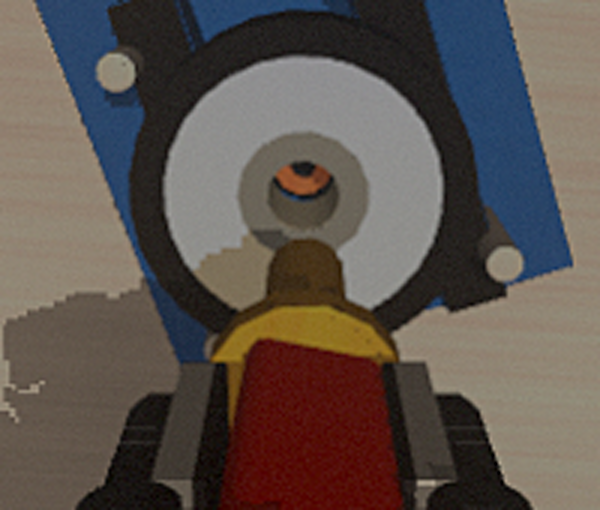

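The copper bushing now sits below the wheel, with the blue base showing between them. The wheel is still in place and the drift is straight. Returning to the stand.

>>> send_rows --slide '[[0.004,-0.031,0],[0.004,-0.031,0],[0.004,-0.031,0],[0.004,-0.031,0],[0.004,-0.031,0],[0.004,-0.031,0],[0.004,-0.031,0],[0.003,-0.026,0],[0.002,-0.018,0],[0,-0.012,0],[0,0,0],[0,0,0],[0,0,0]]' --rotation '[[0,0,0],[0,0,0],[0,0,0],[0,0,0],[0,0,0],[0,0,0],[0,0,0],[0,0,0],[0,0,0],[0,0,0],[0,-0.002,0],[0,0,0],[0,0,0]]'

```text
time_s: 23.3
tcp_pos: [509.5, 261.8, 188.8]
ee_rot: [[0.998, 0.062, -0.015], [0.062, -0.998, -0.007], [-0.015, 0.007, -1.0]]
ft_force: [-0.0, -0.7, -2.8]
grip_width: 24.0
```

```bash
python3 go.py 513.2 270.1 145 3.8
```

```text
t 23.3 tcp [509.5 261.8 188.8] yaw 3.5 z [-0.015 -0.007 -1.   ] F [-0.  -0.7 -2.8] w 24.0
slide [ 0.0048 -0.0084  0.0437] rot [ 0.0065  0.0153 -0.0045]
```

>>> send_rows --slide '[[0.0025,-0.004,0.01],[0.002,-0.004,0.012],[0,0,0.012],[0,0,0.005],[0,0,0],[0,0,0],[0,0,0]]' --rotation '[[0.006,0.015,-0.004],[0,0,0],[0,0,0],[0,0,0],[0,0,0],[0,0,0],[0,0,0]]'

```text
time_s: 24.18
tcp_pos: [513.8, 268.8, 146.5]
ee_rot: [[0.998, 0.064, -0.0], [0.064, -0.998, -0.001], [-0.0, 0.001, -1.0]]
ft_force: [0.0, -0.0, -3.7]
grip_width: 24.1
```

```bash
python3 go.py 513.2 270.1 138 3.8
python3 - <<'E'
from rig import *
from h import *
s=observe();d=snapshot("wrist");pickle.dump((s,d),open('w7.pkl','wb'))
cv2.imwrite('pics/w7.png',cv2.resize(d['frame'][130:300,220:420],(600,510),interpolation=cv2.INTER_CUBIC)[...,::-1])
E
```

```text
t 24.18 tcp [513.8 268.8 146.5] yaw 3.7 z [-0.    -0.001 -1.   ] F [ 0.  -0.  -3.7] w 24.1
slide [-0.0005 -0.0013  0.0085] rot [ 0.0012  0.0001 -0.0024]
```

View pics/w7.png

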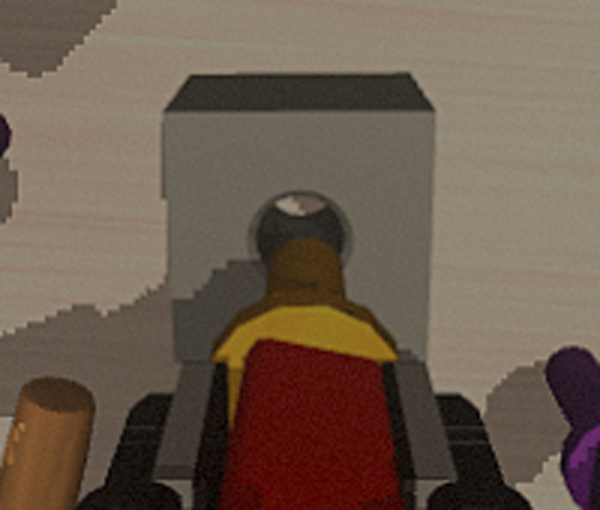

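Run:
```python
from h import *
s,d=pickle.load(open('w7.pkl','rb'));p=np.array(s['tcp_pos']);R=np.array(s['ee_rot'])
C=lambda q:np.float64(q)/3+[220,130]-.33
f=lambda q,z:((wray(s,d,C(q),z)-p)@R).round(1).tolist()
print('hole L R T',f([[249,238],[352,238],[300,190]],60))
print('stand TL TR L R',f([[163,112],[434,111],[168,238],[432,238]],60))
print('tip L R front',f([[268,270],[343,270],[305,238]],p[2]-66.8))
```

```text
hole L R T [[0.9, -12.7, 86.5], [0.9, 12.4, 86.5], [13.0, -0.3, 86.5]]
stand TL TR L R [[32.0, -32.4, 86.4], [32.2, 31.2, 86.5], [0.9, -32.5, 86.4], [0.9, 31.9, 86.5]]
tip L R front [[-0.3, -7.4, 66.8], [-0.3, 9.5, 66.8], [7.3, 0.9, 66.8]]
```

Picture 10 shows the stand's hole centred about 1.3 mm to −y (tool) of the tip, which agrees with the grasp pose. Aligning and lowering.

>>> send_rows --slide '[[0,-0.0012,0.003],[0,0,0.004],[0,0,0.004],[0,0,0.002],[0,0,0],[0,0,0]]' --rotation '[[0.001,0,-0.002],[0,0,0],[0,0,0],[0,0,0],[0,0,0],[0,0,0]]'

```text
time_s: 24.98
tcp_pos: [514.0, 270.2, 132.9]
ee_rot: [[0.998, 0.066, 0.001], [0.066, -0.998, 0.0], [0.001, -0.0, -1.0]]
ft_force: [0.1, 0.8, -3.8]
grip_width: 23.8
```

```bash
python3 go.py 513.6 270.1 120 3.8
```

```text
t 24.98 tcp [514.  270.2 132.9] yaw 3.8 z [ 0.001  0.    -1.   ] F [ 0.1  0.8 -3.8] w 23.8
slide [-0.0004  0.      0.0129] rot [-0.0001 -0.0006 -0.0004]
```

Tip is at ≈66 mm. Easing into the hole.

>>> send_rows --slide '[[-0.0003,0,0.002],[0,0,0.002],[0,0,0.002],[0,0,0.002],[0,0,0.001]]' --rotation '[[0,0,0],[0,0,0],[0,0,0],[0,0,0],[0,0,0]]'

```text
time_s: 25.6
tcp_pos: [513.8, 270.2, 123.5]
ee_rot: [[0.998, 0.066, 0.001], [0.066, -0.998, 0.0], [0.001, -0.0, -1.0]]
ft_force: [-0.3, -0.4, -2.8]
grip_width: 24.0
```

>>> send_rows --slide '[[0,0,0.002],[0,0,0.002],[0,0,0.002],[0,0,0.001]]' --rotation '[[0,0,0],[0,0,0],[0,0,0],[0,0,0]]'

```text
time_s: 26.1
tcp_pos: [513.8, 270.2, 116.0]
ee_rot: [[0.998, 0.066, 0.001], [0.066, -0.998, 0.0], [0.001, -0.0, -1.0]]
ft_force: [0.7, 0.6, -3.2]
grip_width: 24.2
```

>>> send_rows --slide '[[0,0,0.004],[0,0,0.005],[0,0,0.005],[0,0,0.005],[0,0,0.005],[0,0,0.005],[0,0,0.003],[0,0,0.002],[0,0,0]]' --rotation '[[0,0,0],[0,0,0],[0,0,0],[0,0,0],[0,0,0],[0,0,0],[0,0,0],[0,0,0],[0,0,0]]'

```text
time_s: 27.22
tcp_pos: [513.8, 270.1, 79.2]
ee_rot: [[0.998, 0.066, 0.0], [0.066, -0.998, 0.0], [0.0, -0.0, -1.0]]
ft_force: [-0.3, 0.4, -3.4]
grip_width: 24.1
```

>>> send_rows --slide '[[0,0,0.001],[0,0,0.001],[0,0,0]]' --rotation '[[0,0,0],[0,0,0],[0,0,0]]'

```text
time_s: 27.6
tcp_pos: [514.0, 270.3, 77.5]
ee_rot: [[0.998, 0.066, 0.001], [0.066, -0.998, 0.0], [0.001, -0.0, -1.0]]
ft_force: [-0.7, -0.2, -3.0]
grip_width: 24.1
```

>>> send_rows --slide '[[0,0,0.001],[0,0,0.001],[0,0,0.001],[0,0,0]]' --rotation '[[0,0,0],[0,0,0],[0,0,0],[0,0,0]]'

```text
time_s: 28.1
tcp_pos: [514.1, 270.3, 74.4]
ee_rot: [[0.998, 0.066, 0.001], [0.066, -0.998, 0.001], [0.001, -0.0, -1.0]]
ft_force: [0.2, 0.8, -3.9]
grip_width: 23.8
```

>>> send_rows --slide '[[0,0,0.001],[0,0,0.001],[0,0,0]]' --rotation '[[0,0,0],[0,0,0],[0,0,0]]'

```text
time_s: 28.48
tcp_pos: [514.1, 270.3, 72.2]
ee_rot: [[0.998, 0.066, 0.001], [0.066, -0.998, 0.001], [0.001, -0.0, -1.0]]
ft_force: [-0.1, 0.2, -3.1]
grip_width: 24.0
```

>>> send_rows --slide '[[0,0,0.0008],[0,0,0.0008],[0,0,0]]' --rotation '[[0,0,0],[0,0,0],[0,0,0]]'

```text
time_s: 28.85
tcp_pos: [514.3, 270.5, 71.8]
ee_rot: [[0.998, 0.066, 0.002], [0.066, -0.998, 0.0], [0.002, -0.0, -1.0]]
ft_force: [-0.5, -0.3, -2.4]
grip_width: 24.0
```

>>> send_rows --slide '[[0,0,0],[0,0,0],[0,0,0],[0,0,0],[0,0,0],[0,0,0]]' --rotation '[[0,0,0],[0,0,0],[0,0,0],[0,0,0],[0,0,0],[0,0,0]]' --grip 1

```text
time_s: 29.6
tcp_pos: [515.8, 271.5, 72.4]
ee_rot: [[0.998, 0.066, 0.005], [0.066, -0.998, 0.003], [0.005, -0.002, -1.0]]
ft_force: [-0.9, 0.8, 0.2]
grip_width: 85.1
```

```bash
python3 go.py
```

```text
t 29.6 tcp [515.8 271.5  72.4] yaw 3.8 z [ 0.005  0.003 -1.   ] F [-0.9  0.8  0.2] w 85.1
```

Released. Going straight up, clear of everything.

>>> send_rows --slide '[[0,0,-0.008],[0,0,-0.015],[0,0,-0.02],[0,0,-0.025],[0,0,-0.03],[0,0,-0.03],[0,0,-0.02],[0,0,0],[0,0,0],[-0.03,0,0],[-0.03,0,0],[0,0,0],[0,0,0],[0,0,0]]' --rotation '[[0,0,0],[0,0,0],[0,0,0],[0,0,0],[0,0,0],[0,0,0],[0,0,0],[0,0,0],[0,0,0],[0,0,0],[0,0,0],[0,0,0],[0,0,0],[0,0,0]]'

```text
time_s: 31.35
tcp_pos: [453.6, 266.6, 228.1]
ee_rot: [[0.998, 0.066, 0.006], [0.066, -0.998, 0.003], [0.006, -0.003, -1.0]]
ft_force: [-0.1, -0.1, -0.8]
grip_width: 85.6
```

```bash
python3 go.py
python3 - <<'E'
from rig import *
from h import *
s=observe();d=snapshot("wrist");e=snapshot("side")
a=cv2.resize(d['frame'][:,120:520],(400,400))
b=cv2.resize(e['frame'][150:350,180:380],(400,400),interpolation=cv2.INTER_CUBIC)
cv2.imwrite('pics/w8.png',np.hstack([a,b])[...,::-1])
E
```

```text
t 31.35 tcp [453.6 266.6 228.1] yaw 3.8 z [ 0.006  0.003 -1.   ] F [-0.1 -0.1 -0.8] w 85.6
```

View pics/w8.png

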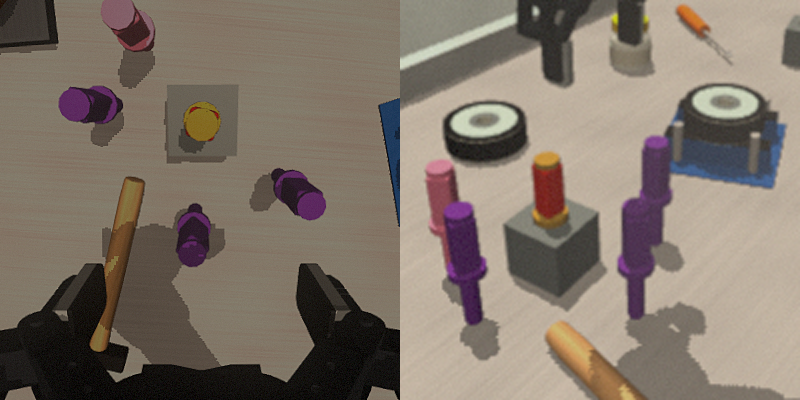

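The drift stands upright in its own stand (head at (202,121) in the wrist crop, collar on the block in the side crop). All the look-alikes are in place, and the gripper is clear and open.

```bash
python3 -c "
from rig import *
print(hand_in())"
```

```text
the job is handed in; nothing more can be done
None
```

The worn bushing is out of the wheel, the drift is back in its stand, and the job was handed in at about 31 s of the 72 s allowed.

- **Driving the bushing:** I took the red-grip drift from its stand and entered the bore with no contact force until the tip reached the bushing. I then pushed with about 9 N, and about 12 N when I felt the end stop, where the bushing rests on the cradle's pad. A picture after withdrawing shows the bushing sitting below the wheel.
- **Returning the drift:** The last pictures show it upright in its own stand with the collar seated. The fingers are open and clear, and the look-alikes around the stand are untouched.
- **Checks that disagreed:**
  - The top and wrist cameras differed by about 2–4 mm on the stand and wheel positions, so I aligned the tip to the bore and to the stand's hole in the wrist picture alone.
  - One automatic circle fit of the wheel disc was wrong and I dropped it.
  - The side force while driving stayed at about 2–3 N, around the level at which the wheel can shift. The picture after withdrawing shows the wheel still in place.

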